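# Put the drying rack back on its runners against the upstand

## Robot

A 6-joint arm with a two-finger parallel gripper is mounted at the origin on the work surface. World frame = base frame: x ahead of the robot, y to its left, z up, the work surface at z = 0. Lengths are in m, angles in rad, forces in N, time in s.
With the tool pointing down it reaches from about 0.35 to 0.975 m from the base axis. Payload 4.9 kg.
Tool frame: the origin (TCP) lies at the very end of the fingers, on their centre line; the grasp point (between the pads) lies 19 mm behind it; z points along the fingers, y is the line along which they close (so a half turn about z gives the same grasp; the last joint's range is limited). The gripper opens to 85 mm and grips with 20 to 120 N. Pads are 22 mm wide; open, the fingers measure 114 mm over their backs; the gripper's body (76 mm by 85 mm) begins 54 mm behind the grasp point. The pads swing forward as they close: fully open they stand 13 mm farther back than shut.
Start: joints at [1.098, 0.053, 1.613, -0, 1.476, -0.119], TCP at [0.217, 0.586, 0.231] pointing down, gripper open.
Joint ranges: [-3.01, 3.01], [-1.01, 2.22], [0.06, 2.58], [-1.02, 4.17], [0.09, 2.62], [-3.14, 3.14]. Speed limits (rad/s): [2.57, 2.57, 3.14, 3.14, 3.14, 3.14].

## Interface

Orientations are given as a rotation vector (axis times angle).
In Python, from station import ctrl gives the robot as it stands. The module is installed in compiled form; this text tells all that it offers.
- The arm moves only by the tool jog_arm, never from a script. Its argument "steps" is a list of rows, each an object with "delta_rot": the turn, a rotation vector about the tool's x, y, z in degrees, a list of three; "linear": the shift along the tool's x, y, z in m, a list of three; "grip": the finger opening in m, from 0 to 0.0854. In form: [{"delta_rot": [rx, ry, rz], "linear": [x, y, z], "grip": grip}, ...]. A call has 1 to 10 rows; each row shifts and turns the commanded pose from where the row before left it, along the tool's axes as they then stand; what a row does not reach is not made up. A row lasts 1/10 s, in which the tool goes at most 50 mm and 8.59 degrees, less where a joint would pass 70% of its speed; a pose out of reach is approached as far as the arm can. A call with a gripper value outside its range is refused whole. The fingers move at their own pace and stop on an object; "newtons" is the grip in N (left out, the last holds). Time passes only in rows, so rows that do not move let the fingers close. It gives the time, the measured TCP pose, the force, the opening and the grip force at its end, in the units of the state.
- ctrl.get_obs(): the state, without advancing time (a new reading comes with each control period).
- ctrl.get_image(name): name is "scene" or "top" or "wrist"; returns (picture, depth): 384x512x3 uint8, red, green, blue; 384x512 float32, m along the optical axis (not along the pixel's ray), 0 where there is no reading.
- ctrl.camera_info(name): a dict with "camera_matrix" (3x3 intrinsics, pixels), "R" (3x3) and "t" (3): a world point X has camera coordinates R X + t; the wrist camera has in their place "T_tool_cam" (4x4, takes a point from camera to tool coordinates, whose origin is the TCP and whose axes are the flange's). Camera axes: x right, y down, z forward; pixel columns grow to the right and rows downward; lengths in m; the calibration is good to about 2 mm. A picture is of the moment at which its call begins: read the wrist's pose just before it. camera_info takes no time and is no camera call.
- ctrl.finish_job(): hands the job in; it is judged then, once.
The state is a dict: "t": time; "q": joint angles; "dq": joint speeds; "effort": joint torques, N m; "tool_pos": TCP position; "tool_rot": TCP orientation; "contact_force": force on the tool from outside, world axes, zero at the start; "wrist_torque": the same for the moment, N m; "opening": finger opening in m; "grip_force": force on a finger pad.
Only numpy, scipy, OpenCV 4.12 (cv2) and the standard library are available. Lean on these libraries where they do the work, as an engineer would, in place of code of your own. Each camera call takes 0.05 s, during which the arm holds its last target. There are 200 camera calls.

## Task

The wooden drying rack was stood on its long edge to drip dry, dowels towards the robot. Without gripping or lifting it and with the fingers kept off its underside, push its top edge away from the robot so that it tips back down onto its runners with the dowels pointing up, then push it gently along the sink board until its far long edge is flush against the upstand. Do not let it fall on its dowels, and leave everything else standing where it is.

Things in the scene. Friction and masses are not known exactly. Their poses are not given: they have to be found in the camera images.
- board: galvanised sink board, fixed, 480 mm (its x, away from the robot) by 1040 mm (its y), 10 mm thick; origin at the centre of its underside, its top at z = 10 mm. Along its far side runs an upstand 50 mm high above the top, whose robot-side face is the plane x = +220 mm of this frame
- upstand: the upstand itself, a 12 mm thick fixed strip along the far side of the sink board, with the board's origin and axes; the rack must not be rammed or pressed against it with over 40 N
- upstand_mid (a point): middle of the foot of the upstand's robot-side face, on the board's top; axes as the board's
- rack: loose wooden rack, 0.45 kg, 240 mm long (y), 120 deep (z): 18 mm board, under it two 12 mm runners (30 wide, full depth, y = +-90), together x = -15 (runners) to +15 mm (dowelled face). Origin: centre of the 240 x 30 long edge it stands on at the start, z up, dowels (+x) roughly to the robot. Back on its runners +x is up, +z away from the robot, dowel tips 70 mm above the sink board
- rack_under: the underside of the rack (the runners and the board between them, all but a 10 mm margin at the long edges), part of the rack: same origin and axes; at the start it is the upright face turned away from the robot, and the fingers must not touch it
- rack_top (a point): middle of the upper long edge of the rack's dowelled face at the start (rack x = 15, y = 0, z = 120 mm). Ten dowels, 10 mm thick, stand 40 mm out of that face in rows at z = 30 and 75 mm, y = -90, -45, 0, 45, 90 mm; above z = 80 the face is bare
- rack_near (a point): the rack's origin: middle of the long edge it stands on at the start. Tipped about 19 degrees away from the robot (10 towards it) the rack falls by itself, pivoting on the lower edge at rack x = -15 mm. Back on its runners this edge faces the robot, its middle 15 mm above the sink board
- rack_far_a (a point): one end of the long edge that must meet the upstand (x = 0, y = -120, z = 120 mm of the rack)
- rack_far_b (a point): the other end of that edge (x = 0, y = +120, z = 120 mm of the rack)
- basket_deep: steel filter basket for a portafilter, open side up, 68 mm across its rim, 30 mm high; origin at the centre of its underside; to be left alone
- basket_shallow: the other steel filter basket, 68 mm across its rim, 20 mm high; origin at the centre of its underside; to be left alone
- disc: steel backflush disc lying flat, 58 mm across, 9 mm high; origin at the centre of its underside; to be left alone
- cup: white porcelain espresso cup with a handle, 62 mm across, 58 mm high, fragile; origin at the centre of its underside; to be left alone
- jar: white jar of cleaning tablets with a black cap, 60 mm across, 85 mm high; origin at the centre of its underside; to be left alone
- brush: cleaning brush with a wooden handle, lying flat along the board's x; to be left alone
- tin: olive green enamel knock tin, fixed, 150 x 130 mm, 110 mm high, with a stiff lid hinged on its far side that may stand partly open (up to 250 mm above the sink board); origin at the centre of its underside; to be left alone

How it is judged:
By the outcome, as a careful person would: the job done as asked, in the order asked, and still so for the second after the job is handed in, with the robot touching nothing.
It also fails if it takes over 48 s, if anything falls off the work surface, if the arm or the gripper's body presses on something with over 40 N, if the wrist force passes 120 N, or if a joint passes its speed limit or range.

## Working session

There is one attempt and no reset: what is moved stays moved. The work goes in short steps, Python scripts to look and compute and a tool call to move; the robot and the scene stay as the last step left them, time stands still between calls to the robot, and variables do not carry over. Pictures are saved under pics/ and viewed, at most 10 in all, crops included, and the job is handed in when it is done.

Besides the shell and the picture viewer there is one more tool, called after "Request:" by a JSON object that holds its "method" and its "body", one argument or row to a line. jog_arm: Moves the arm, as the interface text tells. Its arguments: {"type":"object","properties":{"steps":{"type":"array"},"newtons":{"type":"number"}},"required":["steps"]}

```bash
mkdir -p pics
cat > h.py <<'E'
import numpy as np, cv2
from station import ctrl
from scipy.spatial.transform import Rotation as R
def snap(n,f):
    im,d=ctrl.get_image(n); cv2.imwrite(f'pics/{f}.png',im[:,:,::-1]); np.save(f'pics/{f}.npy',d); return im,d
def cloud(n,d):
    c=ctrl.camera_info(n);K=np.array(c['camera_matrix']);v,u=np.indices(d.shape)
    P=np.stack([(u-K[0,2])/K[0,0]*d,(v-K[1,2])/K[1,1]*d,d],-1)
    return (P-np.array(c['t']))@np.array(c['R'])
E
python3 - <<'E'
from h import *
a,_=snap('scene','s1');b,_=snap('top','t1')
cv2.imwrite('pics/t1b.png',cv2.resize(b[:,:,::-1],(800,600)));cv2.imwrite('pics/s1b.png',cv2.resize(a[:,:,::-1],(800,600)))
o=ctrl.get_obs();print(o['tool_pos'],o['tool_rot'],o['contact_force'],R.from_rotvec(o['tool_rot']).as_matrix().round(3))
E
```

```text
[0.21629316 0.58579729 0.23015689] [-5.52763012e-01 -3.09202715e+00  2.81047829e-03] [-1.00102325 -0.00937096 -0.07072522] [[-0.938  0.346 -0.001]
 [ 0.346  0.938 -0.002]
 [ 0.    -0.002 -1.   ]]
```

View pics/t1b.png

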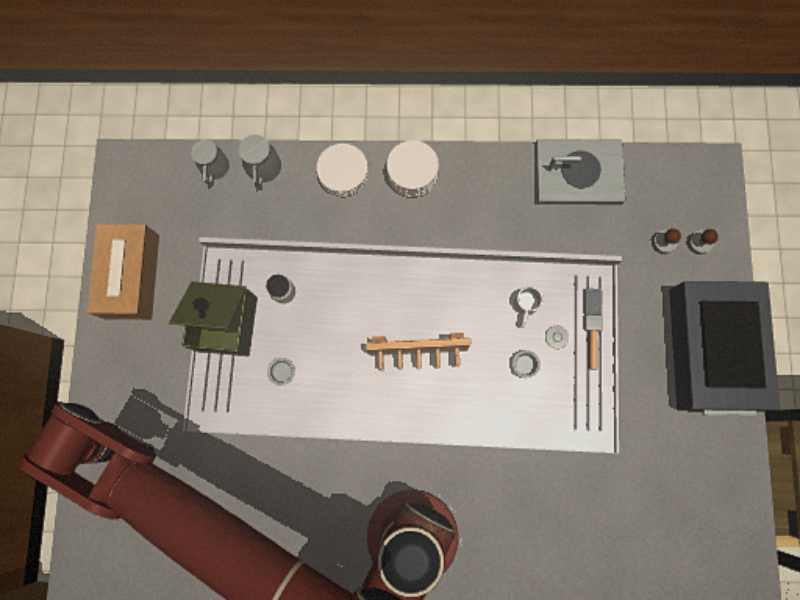

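View pics/s1b.png

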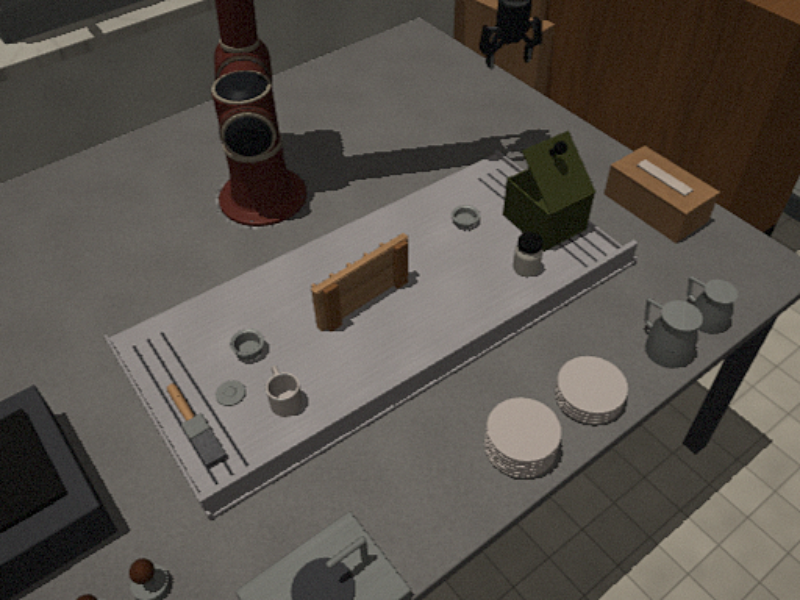

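The top view shows the rack standing at about (418,345), its dowels facing the robot (down in the picture). It is turned by several degrees against the upstand, which runs from (200,240) to (620,258). The cup is at (526,300) and the jar at (280,288), both clear of the rack's path. Next I measure from depth.

Run:
```python
from h import *
d=np.load('pics/t1.npy');P=cloud('top',d);s=512/800
def box(u0,u1,v0,v1):return P[int(v0*s):int(v1*s),int(u0*s):int(u1*s)].reshape(-1,3)
rk=box(350,485,325,375)
t=rk[rk[:,2]>.115];print('top face',len(t),t.mean(0),np.percentile(t,[2,98],axis=0).round(4))
r=cv2.minAreaRect((t[:,:2]*1000).astype(np.float32));print(r,cv2.boxPoints(r))
up=box(195,625,232,268);u=up[(up[:,2]>.05)&(up[:,2]<.075)]
r=cv2.minAreaRect((u[:,:2]*1000).astype(np.float32));print('up',len(u),u.mean(0),r,cv2.boxPoints(r))
p=np.polyfit(u[:,1],u[:,0],1);res=u[:,0]-np.polyval(p,u[:,1]);print(p,np.percentile(res,[3,97]))
b=box(450,500,390,430);print('board z',np.median(b[:,2]))
for n,q in dict(cup=(510,545,285,328),jar=(263,297,272,303),deep=(508,542,348,380),shal=(264,298,356,386),tin=(165,260,280,355)).items():
    c=box(*q);c=c[c[:,2]>.02];print(n,c.min(0).round(3),c.max(0).round(3))
# scene view
d=np.load('pics/s1.npy');P=cloud('scene',d);rk=box(305,415,230,335);rk=rk[(rk[:,2]>.02)]
t=rk[rk[:,2]>.123];r=cv2.minAreaRect((t[:,:2]*1000).astype(np.float32));print('scene',t.mean(0),r,cv2.boxPoints(r))
up=box(200,640,235,520);u=up[(up[:,2]>.055)&(up[:,2]<.065)];
x=u[:,0]-np.polyval(p,u[:,1]);u=u[abs(x)<.015];p2=np.polyfit(u[:,1],u[:,0],1);print(p2,np.percentile(u[:,0]-np.polyval(p2,u[:,1]),[3,97]))
```

```text
top face 437 [ 0.43528873 -0.00623193  0.16869914] [[ 0.2429 -0.1198  0.1192]
 [ 0.461   0.108   1.6687]]
((398.28118896484375, -32.6737060546875), (234.44813537597656, 207.22677612304688), 34.616607666015625) [[ 242.94815   -13.995735]
 [ 360.67     -184.5375  ]
 [ 553.61426   -51.351677]
 [ 435.89236   119.190094]]
up 1019 [0.68042145 0.01519912 0.05981115] ((681.1116333007812, 18.625091552734375), (1042.014892578125, 16.66469955444336), 87.89603424072266) [[ 653.6572  -501.72525]
 [ 670.31067 -502.33707]
 [ 708.56604  538.97546]
 [ 691.9126   539.5873 ]]
[0.03704658 0.67985838] [-0.00597115  0.00739203]
board z 0.01039314602219846
cup [ 0.243 -0.302  0.02 ] [ 0.59  -0.014  1.669]
jar [ 0.243 -0.014  0.02 ] [0.624 0.373 1.669]
deep [ 0.372 -0.3    0.02 ] [ 0.437 -0.234  0.048]
shal [ 0.243 -0.014  0.021] [0.413 0.358 1.669]
tin [ 0.243 -0.014  0.02 ] [0.607 0.546 1.669]
scene [ 0.4835917  -0.03913107  0.17661825] ((829.1483154296875, -305.70001220703125), (186.69412231445312, 1145.3214111328125), 52.61025619506836) [[ 317.47253  -32.12757]
 [1227.4572  -727.6053 ]
 [1340.8241  -579.27246]
 [ 430.83948  116.20526]]
[0.03683328 0.68255778] [-0.00770171  0.00663328]
```

Run:
```python
from h import *
s=512/800
def box(P,d,u0,u1,v0,v1):
    S=np.s_[int(v0*s):int(v1*s),int(u0*s):int(u1*s)];return P[S][d[S]>0]
def rep(n,t):
    r=cv2.minAreaRect((t[:,:2]*1000).astype(np.float32));p=np.polyfit(t[:,1],t[:,0],1)
    print(n,len(t),t.mean(0).round(4),r,'\n',cv2.boxPoints(r).round(1).tolist(),p)
d=np.load('pics/t1.npy');P=cloud('top',d)
rk=box(P,d,350,485,325,375);print(np.histogram(rk[:,2],np.arange(0,.15,.01)))
rep('top',rk[rk[:,2]>.122])
dw=rk[(rk[:,2]>.07)&(rk[:,2]<.1)];print('dowels',np.percentile(dw,[1,99],axis=0).round(3))
for n,q in dict(cup=(505,545,285,328),jar=(263,297,272,303),tin=(165,260,280,355)).items():
    c=box(P,d,*q);c=c[c[:,2]>.02];print(n,c.min(0).round(3),c.max(0).round(3))
d=np.load('pics/s1.npy');P=cloud('scene',d);rk=box(P,d,305,415,230,335)
rep('scene',rk[(rk[:,2]>.126)&(rk[:,2]<.14)])
f=rk[(rk[:,2]>.02)&(rk[:,2]<.12)]
for z in (.03,.05,.07,.09,.11):
    g=f[abs(f[:,2]-z)<.01];e=g[:,0];pp=np.polyfit(g[:,1],e,1);print(z,len(g),pp,g[:,1].min(),g[:,1].max())
```

```text
(array([ 817, 1127,   33,   15,   43,   17,   22,   11,   91,   98,   20,
         24,  193,  219]), array([0.  , 0.01, 0.02, 0.03, 0.04, 0.05, 0.06, 0.07, 0.08, 0.09, 0.1 ,
       0.11, 0.12, 0.13, 0.14]))
top 406 [ 0.4407 -0.0054  0.1305] ((443.9886474609375, -5.398460388183594), (31.119619369506836, 236.37953186035156), 3.048823833465576) 
 [[422.20001220703125, 111.80000305175781], [434.70001220703125, -124.19999694824219], [465.79998779296875, -122.5999984741211], [453.20001220703125, 113.5]] [-0.05767885  0.44036949]
dowels [[ 0.387 -0.115  0.072]
 [ 0.436  0.104  0.099]]
cup [ 0.496 -0.302  0.02 ] [ 0.59  -0.224  0.078]
jar [0.55  0.301 0.02 ] [0.624 0.373 0.104]
tin [0.418 0.388 0.02 ] [0.607 0.546 0.25 ]
scene 393 [ 0.4438 -0.0141  0.1301] ((447.24609375, -7.615264892578125), (37.038761138916016, 239.1512908935547), 2.8975377082824707) 
 [[422.70001220703125, 110.9000015258789], [434.79998779296875, -128.0], [471.79998779296875, -126.0999984741211], [459.70001220703125, 112.69999694824219]] [-0.06019641  0.44296756]
0.03 252 [-0.04848759  0.45077233] -0.1284073918305228 0.09951029146115195
0.05 250 [-0.04718558  0.45052921] -0.1286573658940117 0.1091722167698447
0.07 264 [-0.04324678  0.4507949 ] -0.12902037842751524 0.10860806580408405
0.09 298 [-0.05756028  0.44576961] -0.12881753228337775 0.10954610146572326
0.11 281 [-0.049685    0.45050416] -0.1289002516417505 0.11099554828575253
```

Request:
{"method": "jog_arm", "body": {
  "steps": [
    {"delta_rot":[0,0,-7.73],"linear":[0,0,0],"grip":0.085},
    {"delta_rot":[0,0,-7.73],"linear":[0,0,0],"grip":0.085},
    {"delta_rot":[0,0,-7.73],"linear":[0,0,0],"grip":0.085},
    {"delta_rot":[0,0,0],"linear":[-0.0082,-0.04,0],"grip":0.085},
    {"delta_rot":[0,0,0],"linear":[-0.0082,-0.04,0],"grip":0.085},
    {"delta_rot":[0,0,0],"linear":[-0.0082,-0.04,0],"grip":0.085},
    {"delta_rot":[0,0,0],"linear":[-0.0082,-0.04,0],"grip":0.085},
    {"delta_rot":[0,0,0],"linear":[-0.0082,-0.04,0],"grip":0.085},
    {"delta_rot":[0,0,0],"linear":[-0.0082,-0.04,0],"grip":0.085},
    {"delta_rot":[0,0,0],"linear":[-0.0082,-0.04,0],"grip":0.085}
  ]
}}

```text
t: 1.1
tool_pos: [0.2879, 0.3079, 0.2308]
tool_rot: [0.081, -3.14, 0.001]
contact_force: [0.3, 0.1, -0.4]
opening: 0.0849
grip_force: 0.0
```

Request:
{"method": "jog_arm", "body": {
  "steps": [
    {"delta_rot":[0,0,0],"linear":[-0.0082,-0.04,0],"grip":0.085},
    {"delta_rot":[0,0,0],"linear":[-0.0082,-0.04,0],"grip":0.085},
    {"delta_rot":[0,0,0],"linear":[-0.0082,-0.04,0],"grip":0.085},
    {"delta_rot":[0,0,0],"linear":[-0.0082,-0.04,0],"grip":0.085},
    {"delta_rot":[0,0,0],"linear":[-0.0082,-0.04,0],"grip":0.085},
    {"delta_rot":[0,0,0],"linear":[-0.0082,-0.04,0],"grip":0.085},
    {"delta_rot":[0,-6.67,0],"linear":[-0.0082,-0.04,0],"grip":0.085},
    {"delta_rot":[0,-6.67,0],"linear":[0,-0.04,0],"grip":0.085},
    {"delta_rot":[0,-6.67,0],"linear":[0,0,0],"grip":0.085},
    {"delta_rot":[0,0,0],"linear":[0,0,0],"grip":0.085}
  ]
}}

```text
t: 2.1
tool_pos: [0.3602, -0.0084, 0.2267]
tool_rot: [-0.063, 2.799, 0.015]
contact_force: [0.4, 0.1, 0.4]
opening: 0.085
grip_force: 0.0
```

Run:
```python
from h import *
o=ctrl.get_obs();M=R.from_rotvec(o['tool_rot']).as_matrix();print(o['t'],o['tool_pos'],o['contact_force'],o['opening'],M.round(3),o['q'])
print(M.T@np.array([.1,0,0]),M.T@np.array([0,0,-.1]))
```

```text
2.1 [ 0.36015455 -0.00843926  0.22667842] [0.4329396  0.11302377 0.38114592] 0.08501821389053205 [[-0.941 -0.046  0.335]
 [-0.042  0.999  0.018]
 [-0.336  0.003 -0.942]] [-0.33225775 -1.00804115  2.38357601  0.1275901   1.44797178 -1.94352286]
[-0.09409867 -0.0045609   0.03353564] [ 0.03358215 -0.00027216  0.09419217]
```

Request:
{"method": "jog_arm", "body": {
  "steps": [
    {"delta_rot":[0,0,0],"linear":[-0.0141,-0.0007,0.005],"grip":0.085},
    {"delta_rot":[0,0,0],"linear":[-0.0141,-0.0007,0.005],"grip":0.085},
    {"delta_rot":[0,0,0],"linear":[0.0081,0,0.0226],"grip":0.085},
    {"delta_rot":[0,0,0],"linear":[0.0081,0,0.0226],"grip":0.085},
    {"delta_rot":[0,0,0],"linear":[0.0081,0,0.0226],"grip":0.085},
    {"delta_rot":[0,0,0],"linear":[0.0081,0,0.0226],"grip":0.085},
    {"delta_rot":[0,0,0],"linear":[0.0081,0,0.0226],"grip":0.085},
    {"delta_rot":[0,0,0],"linear":[0,0,0],"grip":0.085}
  ]
}}

```text
t: 2.9
tool_pos: [0.3903, -0.0052, 0.1082]
tool_rot: [-0.075, 2.798, 0.016]
contact_force: [-1.0, -0.3, -0.0]
opening: 0.085
grip_force: 0.0
```

Run:
```python
from h import *
o=ctrl.get_obs();M=R.from_rotvec(o['tool_rot']).as_matrix();print(o['t'],o['tool_pos'],o['contact_force'],o['q'])
a,_=snap('scene','s2');b,_=snap('top','t2')
c=np.hstack([cv2.resize(a[120:240,170:310],(560,480)),cv2.resize(b[190:260,215:315],(0,0),fx=4,fy=4)[:480,:240] if 0 else cv2.resize(b[190:260,270-20:350-20],(240,210)).repeat(1,0)[:210].copy() if 0 else cv2.resize(a[0:1,0:1],(1,480))])
cv2.imwrite('pics/c2.png',c[:,:,::-1])
```

```text
2.9 [ 0.39026018 -0.00522995  0.10818295] [-0.98600249 -0.3110686  -0.04036061] [-0.28891647 -0.80962747  2.48803698  0.12607891  1.14291788 -1.94698336]
```

View pics/c2.png

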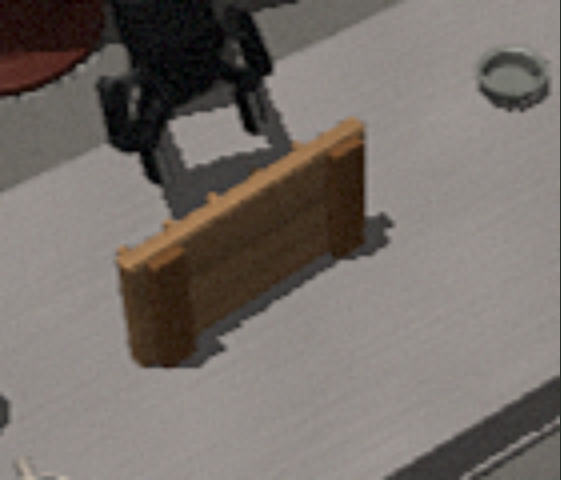

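The crop shows both fingertips, at about (155,180) and (255,130), just robot-side of the rack's top edge and clear of the dowels. Now I push slowly.

Request:
{"method": "jog_arm", "body": {
  "steps": [
    {"delta_rot":[0,0,0],"linear":[-0.0047,-0.0002,0.0017],"grip":0.085},
    {"delta_rot":[0,0,0],"linear":[-0.0047,-0.0002,0.0017],"grip":0.085},
    {"delta_rot":[0,0,0],"linear":[-0.0047,-0.0002,0.0017],"grip":0.085},
    {"delta_rot":[0,0,0],"linear":[-0.0047,-0.0002,0.0017],"grip":0.085},
    {"delta_rot":[0,0,0],"linear":[-0.0047,-0.0002,0.0017],"grip":0.085},
    {"delta_rot":[0,0,0],"linear":[-0.0028,0,0.001],"grip":0.085},
    {"delta_rot":[0,0,0],"linear":[-0.0028,0,0.001],"grip":0.085},
    {"delta_rot":[0,0,0],"linear":[-0.0028,0,0.001],"grip":0.085},
    {"delta_rot":[0,0,0],"linear":[-0.0028,0,0.001],"grip":0.085},
    {"delta_rot":[0,0,0],"linear":[0,0,0],"grip":0.085}
  ]
}}

```text
t: 4.0
tool_pos: [0.4293, -0.006, 0.1116]
tool_rot: [-0.071, 2.792, 0.013]
contact_force: [-0.3, -0.7, 1.1]
opening: 0.0851
grip_force: 0.3
```

```bash
cat >> h.py <<'E'
def rack(P,d,s=1):
    m=(d>0)&(P[...,2]>.02)&(P[...,2]<.15)&(P[...,0]>.38)&(P[...,0]<.655)&(abs(P[...,1]+.01)<.16)
    return m
E
python3 - <<'E'
from h import *
o=ctrl.get_obs();print(o['t'],o['tool_pos'],o['contact_force'])
a,d=snap('scene','s3');P=cloud('scene',d);m=rack(P,d)&(a[...,0].astype(int)>a[...,2]+30);q=P[m]
for z in (.03,.06,.09,.12):
    g=q[abs(q[:,2]-z)<.008];print(z,len(g),np.median(g[:,0]),np.polyfit(g[:,1],g[:,0],1),g[:,1].min(),g[:,1].max())
print(q[:,2].max())
E
```

```text
4.0 [ 0.42928711 -0.00603235  0.11157778] [-0.28012185 -0.67265144  1.12579518]
0.03 103 0.45073295859540236 [-0.04058822  0.45082663] -0.12876260282190122 0.0941879332076656
0.06 102 0.4519176452195859 [-0.03148062  0.45209128] -0.1283882947606393 0.09359783492203226
0.09 95 0.4522561896073956 [-0.03847349  0.44284491] -0.12937987155020833 0.09204681086876326
0.12 187 0.45101753876532075 [-0.07180696  0.44950357] -0.12893124041774978 0.10846903710448542
0.13789592315799185
```

Request:
{"method": "jog_arm", "body": {
  "steps": [
    {"delta_rot":[0,0,0],"linear":[0.0038,0,-0.0013],"grip":0.085},
    {"delta_rot":[0,0,0],"linear":[0.0023,0,0.0065],"grip":0.085},
    {"delta_rot":[0,0,0],"linear":[-0.0046,-0.0002,0.0021],"grip":0.085},
    {"delta_rot":[0,0,0],"linear":[-0.0046,-0.0002,0.0021],"grip":0.085},
    {"delta_rot":[0,0,0],"linear":[-0.0028,0,0.0012],"grip":0.085},
    {"delta_rot":[0,0,0],"linear":[-0.0028,0,0.0012],"grip":0.085},
    {"delta_rot":[0,0,0],"linear":[0,0,0],"grip":0.085}
  ]
}}

```text
t: 4.75
tool_pos: [0.4418, -0.0059, 0.1036]
tool_rot: [-0.071, 2.792, 0.013]
contact_force: [-0.9, 0.1, 0.3]
opening: 0.0851
grip_force: 0.2
```

```bash
cat > look.py <<'E'
from h import *
import sys
o=ctrl.get_obs();print(o['t'],o['tool_pos'],o['contact_force'])
a,d=snap('scene',sys.argv[1]);P=cloud('scene',d);m=rack(P,d)&(a[...,0].astype(int)>a[...,2]+30);q=P[m]
for z in (.03,.06,.09,.12):
    g=q[abs(q[:,2]-z)<.008]
    if len(g)>9: print(z,len(g),np.median(g[:,0]),np.polyfit(g[:,1],g[:,0],1),g[:,1].min(),g[:,1].max())
print(np.percentile(q,[1,99],axis=0))
E
python3 look.py s4
```

```text
4.75 [ 0.44177985 -0.00585897  0.10362228] [-0.94849006  0.07518214  0.31135922]
0.03 88 0.4523318279681988 [-0.03525908  0.45229931] -0.12981909339801917 0.09173826439646443
0.06 83 0.4579296175248131 [-0.02659433  0.45809462] -0.12874556219884195 0.08974651124807527
0.09 69 0.4562744886690186 [-0.05928182  0.43919689] -0.1292101553635296 0.09318768861443762
0.12 133 0.46470138191618293 [-0.04873547  0.46397843] -0.12935022384601105 0.10786283699655627
[[ 0.40607902 -0.12874346  0.02280892]
 [ 0.48153802  0.10371635  0.13691455]]
```

Request:
{"method": "jog_arm", "body": {
  "steps": [
    {"delta_rot":[0,0,0],"linear":[-0.0029,0,0.0007],"grip":0.085},
    {"delta_rot":[0,0,0],"linear":[-0.0029,0,0.0007],"grip":0.085},
    {"delta_rot":[0,0,0],"linear":[-0.0029,0,0.0007],"grip":0.085},
    {"delta_rot":[0,0,0],"linear":[-0.0029,0,0.0007],"grip":0.085},
    {"delta_rot":[0,0,0],"linear":[0,0,0],"grip":0.085}
  ]
}}

```text
t: 5.3
tool_pos: [0.4537, -0.0053, 0.1051]
tool_rot: [-0.071, 2.791, 0.013]
contact_force: [-0.2, -0.1, 0.0]
opening: 0.0852
grip_force: 0.0
```

```bash
python3 look.py s5
```

```text
5.3 [ 0.4536538  -0.00525155  0.10508421] [-0.21513712 -0.09029598  0.04058178]
0.03 57 0.4539461499788795 [-0.02354243  0.45389506] -0.1289692705407491 0.08602566879187158
0.06 64 0.46152635871142234 [0.01226579 0.45693349] -0.12880832896256164 0.08543747295069705
0.09 48 0.46722862275928184 [-0.03604916  0.45760972] -0.12875663598193982 0.08938382664000584
0.12 164 0.4768004084092707 [-0.0457695   0.47631281] -0.12679049851915233 0.11068282493286581
[[ 0.41123836 -0.12831083  0.02281286]
 [ 0.49453464  0.1038562   0.13646623]]
```

Pivoting cleanly, with no slip at the foot. I continue past the balance point.

Request:
{"method": "jog_arm", "body": {
  "steps": [
    {"delta_rot":[0,0,0],"linear":[-0.0019,0,0.0005],"grip":0.085},
    {"delta_rot":[0,0,0],"linear":[-0.0019,0,0.0005],"grip":0.085},
    {"delta_rot":[0,0,0],"linear":[-0.0019,0,0.0005],"grip":0.085},
    {"delta_rot":[0,0,0],"linear":[-0.0019,0,0.0005],"grip":0.085},
    {"delta_rot":[0,0,0],"linear":[-0.0019,0,0.0003],"grip":0.085},
    {"delta_rot":[0,0,0],"linear":[-0.0019,0,0.0003],"grip":0.085},
    {"delta_rot":[0,0,0],"linear":[0,0,0],"grip":0.085},
    {"delta_rot":[0,0,0],"linear":[0,0,0],"grip":0.085},
    {"delta_rot":[0,0,0],"linear":[0,0,0],"grip":0.085}
  ]
}}

```text
t: 6.25
tool_pos: [0.4647, -0.0046, 0.1062]
tool_rot: [-0.071, 2.792, 0.013]
contact_force: [0.0, -0.1, 0.3]
opening: 0.0853
grip_force: 0.0
```

```bash
python3 look.py s6
```

```text
6.25 [ 0.46473902 -0.00464917  0.10624612] [ 0.04311885 -0.07634291  0.3035149 ]
0.03 21 0.4578713400312588 [-0.09277559  0.45472439] -0.12669107074116823 0.10958175000992801
0.06 648 0.5129352936965005 [-0.06007609  0.51073215] -0.12545424758990845 0.1162201617920252
0.09 96 0.5144142028771236 [-0.05071661  0.50862965] -0.10171896781058189 0.09427026087261095
[[ 0.45242463 -0.12449874  0.0375256 ]
 [ 0.56981778  0.11147428  0.10062347]]
```

Request:
{"method": "jog_arm", "body": {
  "steps": [
    {"delta_rot":[0,0,0],"linear":[0.0188,0,-0.0067],"grip":0.085},
    {"delta_rot":[0,0,0],"linear":[0.0188,0,-0.0067],"grip":0.085},
    {"delta_rot":[0,0,0],"linear":[0.0188,0,-0.0067],"grip":0.085},
    {"delta_rot":[0,0,0],"linear":[0,0,0],"grip":0.085},
    {"delta_rot":[0,0,0],"linear":[0,0,0],"grip":0.085},
    {"delta_rot":[0,0,0],"linear":[0,0,0],"grip":0.085}
  ]
}}

```text
t: 6.9
tool_pos: [0.4057, -0.0078, 0.1063]
tool_rot: [-0.071, 2.791, 0.012]
contact_force: [0.2, -1.0, -0.0]
opening: 0.0851
grip_force: 0.0
```

```bash
python3 look.py s7
python3 - <<'E'
from h import *
b,d=snap('top','t7');P=cloud('top',d);m=rack(P,d)&(abs(P[...,2]-.04)<.01);q=P[m]
r=cv2.minAreaRect((q[:,:2]*1000).astype(np.float32));print(len(q),np.median(q[:,2]),r,cv2.boxPoints(r))
cv2.imwrite('pics/t7b.png',cv2.resize(b[140:300,110:410],(800,427))[:,:,::-1])
E
```

```text
6.9 [ 0.40566672 -0.00776068  0.10631047] [ 0.22288723 -0.98119676 -0.02676766]
0.03 435 0.5364669382883156 [-0.02246113  0.53379702] -0.1271312625202078 0.11826577251554747
0.06 71 0.5031806691903963 [-0.03382589  0.51683244] -0.10196026972348528 0.09145240425813642
0.09 16 0.5381908946934648 [-0.07689276  0.52125627] -0.10117349073708679 0.08660655222052976
[[ 0.46484312 -0.12398885  0.02846115]
 [ 0.58798336  0.11212201  0.08149636]]
1844 0.04068937741451882 ((523.6026611328125, -1.7622756958007812), (121.83890533447266, 240.0882110595703), 3.250633955001831) [[ 455.97427   114.634315]
 [ 469.58817  -125.067604]
 [ 591.2311   -118.15887 ]
 [ 577.6172    121.54305 ]]
```

View pics/t7b.png

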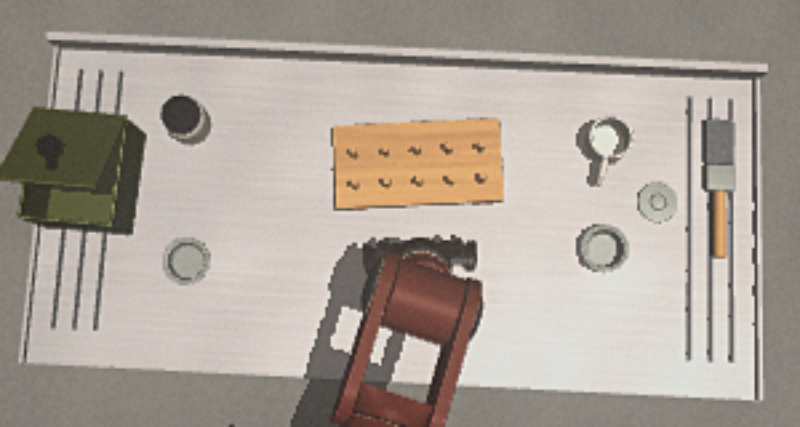

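The top crop shows the rack flat on its runners with the dowels up, corners at about (333,127), (500,119), (503,200) and (336,209). Everything else is untouched. I lower the fingers to the near edge.

Request:
{"method": "jog_arm", "body": {
  "steps": [
    {"delta_rot":[0,0,0],"linear":[0.005,0.0005,0.0141],"grip":0.085},
    {"delta_rot":[0,0,0],"linear":[0.005,0.0005,0.0141],"grip":0.085},
    {"delta_rot":[0,0,0],"linear":[0.005,0.0005,0.0141],"grip":0.085},
    {"delta_rot":[0,0,0],"linear":[0.005,0.0005,0.0141],"grip":0.085},
    {"delta_rot":[0,0,0],"linear":[0.005,0,0.0141],"grip":0.085},
    {"delta_rot":[0,0,0],"linear":[0.003,0,0.009],"grip":0.085},
    {"delta_rot":[0,0,0],"linear":[0,0,0],"grip":0.085}
  ]
}}

```text
t: 7.7
tool_pos: [0.4047, -0.0053, 0.0198]
tool_rot: [-0.071, 2.796, 0.014]
contact_force: [0.0, 0.2, 0.1]
opening: 0.0851
grip_force: 0.0
```

Run:
```python
from h import *
o=ctrl.get_obs();M=R.from_rotvec(o['tool_rot']).as_matrix();print(o['t'],o['tool_pos'],o['contact_force'],M.round(3),o['q'])
im,d=snap('wrist','w8');cv2.imwrite('pics/w8b.png',im[:,:,::-1])
```

```text
7.7 [ 0.40468679 -0.00526248  0.01978802] [0.00362022 0.22685066 0.12711544] [[-0.94  -0.051  0.338]
 [-0.048  0.999  0.019]
 [-0.338  0.001 -0.941]] [-0.27502526 -0.56960811  2.51886334  0.14396467  0.86951868 -1.9717353 ]
```

View pics/w8b.png

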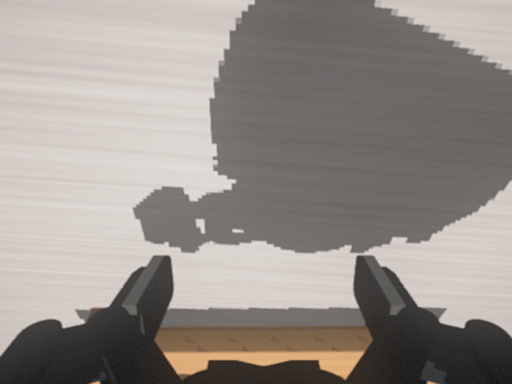

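The wrist view shows the two fingertips at (160,265) and (365,265), with the rack's near edge parallel to them below, at about row 320. Next comes the approach.

Request:
{"method": "jog_arm", "body": {
  "steps": [
    {"delta_rot":[0,0,0],"linear":[-0.006,-0.0003,0.0036],"grip":0.085},
    {"delta_rot":[0,0,0],"linear":[-0.006,-0.0003,0.0036],"grip":0.085},
    {"delta_rot":[0,0,0],"linear":[-0.006,-0.0003,0.0036],"grip":0.085},
    {"delta_rot":[0,0,0],"linear":[-0.006,-0.0003,0.0036],"grip":0.085},
    {"delta_rot":[0,0,0],"linear":[-0.006,-0.0003,0.0036],"grip":0.085},
    {"delta_rot":[0,0,0],"linear":[-0.006,-0.0003,0.0036],"grip":0.085},
    {"delta_rot":[0,0,0],"linear":[-0.003,0,0.0012],"grip":0.085},
    {"delta_rot":[0,0,0],"linear":[-0.003,0,0.0012],"grip":0.085},
    {"delta_rot":[0,0,0],"linear":[-0.003,0,0.0012],"grip":0.085},
    {"delta_rot":[0,0,0],"linear":[0,0,0],"grip":0.085}
  ]
}}

```text
t: 8.75
tool_pos: [0.457, -0.0049, 0.0135]
tool_rot: [-0.071, 2.791, 0.013]
contact_force: [-0.3, 0.1, -0.4]
opening: 0.0852
grip_force: 0.0
```

```bash
cat > look2.py <<'E'
from h import *
import sys
o=ctrl.get_obs();M=R.from_rotvec(o['tool_rot']).as_matrix();y=M[:,1];print(o['t'],o['tool_pos'],o['contact_force'],'yaw',np.degrees(np.arctan2(-y[0],y[1])))
for n in('scene','top'):
    b,d=snap(n,n+sys.argv[1]);P=cloud(n,d);bi=b.astype(int)
    m=(d>0)&(abs(P[...,2]-.04)<.008)&(P[...,0]>.4)&(P[...,0]<.72)&(abs(P[...,1])<.17)&(bi[...,0]>bi[...,2]+30);q=P[m]
    r=cv2.minAreaRect((q[:,:2]*1000).astype(np.float32));bp=cv2.boxPoints(r);bp=bp[np.argsort(bp[:,0])]
    print(n,r,'far',bp[2:].round(1).tolist(),'gap',[round(float(674+.037*p[1]-p[0]),1) for p in bp[2:]])
E
python3 look2.py 9
```

```text
8.75 [ 0.45704823 -0.00486418  0.01347011] [-0.30026697  0.0970054  -0.40682434] yaw 2.9236793262636414
scene ((524.732666015625, -4.7155609130859375), (126.46411895751953, 241.58042907714844), 3.4874022006988525) far [[580.5, 119.69999694824219], [595.2000122070312, -121.4000015258789]] gap [97.9, 74.3]
top ((523.4776611328125, -1.8899002075195312), (120.65333557128906, 239.8145294189453), 3.362649917602539) far [[576.7000122070312, 121.30000305175781], [590.7000122070312, -118.0999984741211]] gap [101.8, 78.9]
```

Request:
{"method": "jog_arm", "body": {
  "steps": [
    {"delta_rot":[0,0,0],"linear":[-0.0047,-0.0002,0.0018],"grip":0.085},
    {"delta_rot":[0,0,0],"linear":[-0.0047,-0.0002,0.0018],"grip":0.085},
    {"delta_rot":[0.17,0,0.47],"linear":[-0.0047,-0.0002,0.0018],"grip":0.085},
    {"delta_rot":[0.17,0,0.47],"linear":[-0.0047,-0.0002,0.0018],"grip":0.085},
    {"delta_rot":[0.17,0,0.47],"linear":[-0.0047,-0.0002,0.0018],"grip":0.085},
    {"delta_rot":[0.17,0,0.47],"linear":[-0.0047,-0.0002,0.0018],"grip":0.085},
    {"delta_rot":[0.17,0,0.47],"linear":[-0.0047,0,0.0018],"grip":0.085},
    {"delta_rot":[0.17,0,0.47],"linear":[-0.0047,0,0.0018],"grip":0.085},
    {"delta_rot":[0,0,0],"linear":[0,0,0],"grip":0.085}
  ]
}}

```text
t: 9.75
tool_pos: [0.4982, -0.0048, 0.0131]
tool_rot: [0.002, 2.791, -0.001]
contact_force: [-0.3, 0.5, -0.6]
opening: 0.0849
grip_force: 0.0
```

```bash
python3 look2.py 10
```

```text
9.75 [ 0.49819183 -0.004772    0.01309824] [-0.32171172  0.52698592 -0.64498675] yaw -0.09655241018519435
scene ((562.9983520507812, -8.010391235351562), (124.68193817138672, 241.96575927734375), 0.3409319519996643) far [[624.5999755859375, 113.30000305175781], [626.0999755859375, -128.60000610351562]] gap [53.6, 43.2]
top ((561.322021484375, -4.470191955566406), (119.7275390625, 238.8347625732422), 0.552442729473114) far [[620.0, 115.5], [622.2999877929688, -123.30000305175781]] gap [58.2, 47.1]
```

Request:
{"method": "jog_arm", "body": {
  "steps": [
    {"delta_rot":[0.17,0,0.47],"linear":[-0.0047,0,0.0018],"grip":0.085},
    {"delta_rot":[0.17,0,0.47],"linear":[-0.0047,0,0.0018],"grip":0.085},
    {"delta_rot":[0.17,0,0.47],"linear":[-0.0047,0,0.0018],"grip":0.085},
    {"delta_rot":[0.17,0,0.47],"linear":[-0.0047,0,0.0018],"grip":0.085},
    {"delta_rot":[0,0,0],"linear":[-0.0047,0,0.0018],"grip":0.085},
    {"delta_rot":[0,0,0],"linear":[-0.0038,0,0.0014],"grip":0.085},
    {"delta_rot":[0,0,0],"linear":[-0.0038,0,0.0014],"grip":0.085},
    {"delta_rot":[0,0,0],"linear":[0,0,0],"grip":0.085}
  ]
}}

```text
t: 10.65
tool_pos: [0.5308, -0.0056, 0.0124]
tool_rot: [0.051, 2.791, -0.009]
contact_force: [-0.2, 0.1, 1.1]
opening: 0.0847
grip_force: 0.1
```

```bash
python3 look2.py 11
```

```text
10.65 [ 0.53083066 -0.00555033  0.01242495] [-0.19795774  0.1161983   1.07261632] yaw -2.104106007942837
scene ((595.0798950195312, -11.69830322265625), (240.37445068359375, 125.07976531982422), 88.18318176269531) far [[653.7999877929688, -133.8000030517578], [661.4000244140625, 106.4000015258789]] gap [15.3, 16.5]
top ((594.1358032226562, -8.51837158203125), (239.9050750732422, 121.22671508789062), 87.89517211914062) far [[650.2999877929688, -130.60000610351562], [659.0999755859375, 109.0999984741211]] gap [18.9, 18.9]
```

Request:
{"method": "jog_arm", "body": {
  "steps": [
    {"delta_rot":[0,0,0],"linear":[-0.0028,0,0.001],"grip":0.085},
    {"delta_rot":[0,0,0],"linear":[-0.0028,0,0.001],"grip":0.085},
    {"delta_rot":[0,0,0],"linear":[-0.0028,0,0.001],"grip":0.085},
    {"delta_rot":[0,0,0],"linear":[-0.0028,0,0.001],"grip":0.085},
    {"delta_rot":[0,0,0],"linear":[-0.0014,0,0.0005],"grip":0.085},
    {"delta_rot":[0,0,0],"linear":[-0.0014,0,0.0005],"grip":0.085},
    {"delta_rot":[0,0,0],"linear":[0,0,0],"grip":0.085}
  ]
}}

```text
t: 11.45
tool_pos: [0.5451, -0.006, 0.0122]
tool_rot: [0.051, 2.792, -0.009]
contact_force: [-2.3, 0.3, 0.7]
opening: 0.0852
grip_force: 1.1
```

```bash
python3 look2.py 12
```

```text
11.45 [ 0.54512701 -0.00596488  0.0122023 ] [-2.33545228  0.32259142  0.65251034] yaw -2.082636697834205
scene ((606.0198364257812, -11.364776611328125), (241.31358337402344, 119.10822296142578), 88.30335998535156) far [[662.0, -133.6999969482422], [669.0999755859375, 107.5]] gap [7.1, 8.9]
top ((608.7955932617188, -8.913177490234375), (240.0907745361328, 121.83000946044922), 88.25768280029297) far [[666.0, -130.8000030517578], [673.2999877929688, 109.19999694824219]] gap [3.1, 4.7]
```

Only about 3–4 mm remain, so I creep in 1 mm at a time.

Request:
{"method": "jog_arm", "body": {
  "steps": [
    {"delta_rot":[0,0,0],"linear":[-0.0009,0,0.0003],"grip":0.085},
    {"delta_rot":[0,0,0],"linear":[-0.0009,0,0.0003],"grip":0.085},
    {"delta_rot":[0,0,0],"linear":[0,0,0],"grip":0.085}
  ]
}}

```text
t: 11.85
tool_pos: [0.5471, -0.006, 0.0123]
tool_rot: [0.051, 2.792, -0.009]
contact_force: [-2.0, -0.8, -0.3]
opening: 0.0846
grip_force: 0.9
```

Request:
{"method": "jog_arm", "body": {
  "steps": [
    {"delta_rot":[0,0,0],"linear":[-0.0009,0,0.0003],"grip":0.085},
    {"delta_rot":[0,0,0],"linear":[0,0,0],"grip":0.085}
  ]
}}

```text
t: 12.05
tool_pos: [0.5481, -0.0061, 0.0123]
tool_rot: [0.051, 2.792, -0.009]
contact_force: [-0.4, 0.3, -0.1]
opening: 0.0853
grip_force: 0.7
```

Request:
{"method": "jog_arm", "body": {
  "steps": [
    {"delta_rot":[0,0,0],"linear":[-0.0009,0,0.0003],"grip":0.085},
    {"delta_rot":[0,0,0],"linear":[0,0,0],"grip":0.085}
  ]
}}

```text
t: 12.25
tool_pos: [0.549, -0.0061, 0.0124]
tool_rot: [0.051, 2.792, -0.009]
contact_force: [-2.3, 0.3, -1.8]
opening: 0.085
grip_force: 0.7
```

Request:
{"method": "jog_arm", "body": {
  "steps": [
    {"delta_rot":[0,0,0],"linear":[-0.0009,0,0.0003],"grip":0.085},
    {"delta_rot":[0,0,0],"linear":[0,0,0],"grip":0.085}
  ]
}}

```text
t: 12.45
tool_pos: [0.55, -0.0061, 0.0124]
tool_rot: [0.051, 2.792, -0.009]
contact_force: [-1.7, -0.9, -2.3]
opening: 0.0848
grip_force: 0.7
```

Request:
{"method": "jog_arm", "body": {
  "steps": [
    {"delta_rot":[0,0,0],"linear":[-0.0005,0,0.0002],"grip":0.085},
    {"delta_rot":[0,0,0],"linear":[0,0,0],"grip":0.085}
  ]
}}

```text
t: 12.65
tool_pos: [0.5504, -0.0061, 0.0124]
tool_rot: [0.051, 2.792, -0.009]
contact_force: [-1.0, -0.0, -0.6]
opening: 0.0853
grip_force: 0.7
```

```bash
python3 look2.py 13
```

```text
12.65 [ 0.55043517 -0.00613863  0.01240914] [-1.0255649  -0.00191702 -0.62202816] yaw -2.0796393174480463
scene ((608.5401000976562, -11.580276489257812), (240.64659118652344, 113.4609375), 88.35437774658203) far [[661.7999877929688, -133.5], [668.7000122070312, 107.0999984741211]] gap [7.3, 9.3]
top ((614.3701782226562, -9.039649963378906), (240.26731872558594, 123.33589172363281), 87.837890625) far [[671.5, -131.39999389648438], [680.5, 108.69999694824219]] gap [-2.3, -2.5]
```

Request:
{"method": "jog_arm", "body": {
  "steps": [
    {"delta_rot":[0,0,0],"linear":[-0.0005,0,0.0002],"grip":0.085},
    {"delta_rot":[0,0,0],"linear":[0,0,0],"grip":0.085}
  ]
}}

```text
t: 12.95
tool_pos: [0.551, -0.0062, 0.0124]
tool_rot: [0.051, 2.792, -0.009]
contact_force: [-2.8, 0.5, -1.2]
opening: 0.0852
grip_force: 0.8
```

Request:
{"method": "jog_arm", "body": {
  "steps": [
    {"delta_rot":[0,0,0],"linear":[-0.0005,0,0.0002],"grip":0.085},
    {"delta_rot":[0,0,0],"linear":[0,0,0],"grip":0.085}
  ]
}}

```text
t: 13.15
tool_pos: [0.5513, -0.0062, 0.0123]
tool_rot: [0.051, 2.793, -0.009]
contact_force: [-4.1, -0.1, 0.8]
opening: 0.0853
grip_force: 1.9
```

Request:
{"method": "jog_arm", "body": {
  "steps": [
    {"delta_rot":[0,0,0],"linear":[-0.0005,0,0.0002],"grip":0.085},
    {"delta_rot":[0,0,0],"linear":[0,0,0],"grip":0.085}
  ]
}}

```text
t: 13.35
tool_pos: [0.5514, -0.0062, 0.0122]
tool_rot: [0.05, 2.794, -0.008]
contact_force: [-8.2, 0.5, 4.6]
opening: 0.0848
grip_force: 3.7
```

Request:
{"method": "jog_arm", "body": {
  "steps": [
    {"delta_rot":[0,0,0],"linear":[-0.0005,0,0.0002],"grip":0.085},
    {"delta_rot":[0,0,0],"linear":[0,0,0],"grip":0.085},
    {"delta_rot":[0,0,0],"linear":[0,0,0],"grip":0.085}
  ]
}}

```text
t: 13.65
tool_pos: [0.5515, -0.0061, 0.0121]
tool_rot: [0.05, 2.795, -0.008]
contact_force: [-11.3, 0.4, 8.2]
opening: 0.0851
grip_force: 5.5
```

Run:
```python
from h import *
o=ctrl.get_obs();print(o['contact_force'],o['wrist_torque'])
b,d=ctrl.get_image('top')
cv2.imwrite('pics/t14.png',cv2.resize(b[145:225,215:325],(800,582),interpolation=cv2.INTER_CUBIC)[:,:,::-1])
```

```text
[-11.33193793   0.36078563   8.16587599] [-0.05391389  1.29975292 -0.10768277]
```

View pics/t14.png

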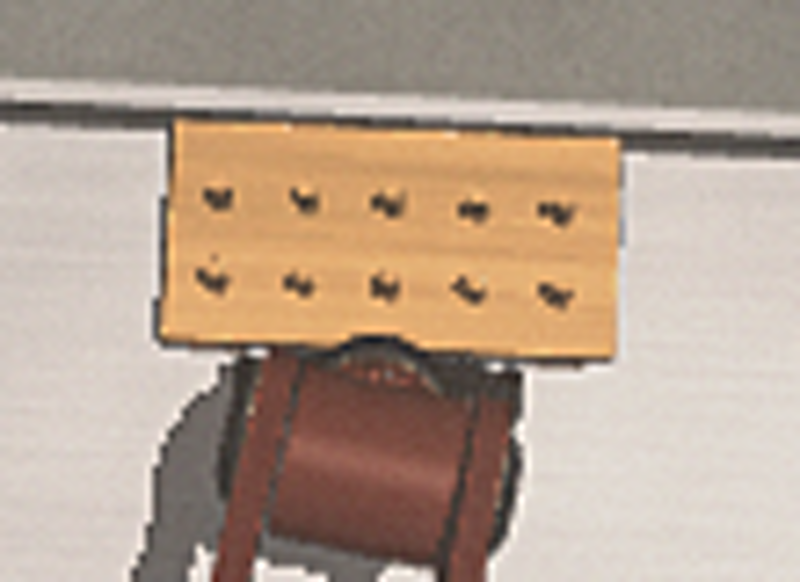

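The crop shows the rack's far edge, from (175,120) to (620,140), parallel to and tight against the upstand. I back the arm off and clear it.

Request:
{"method": "jog_arm", "body": {
  "steps": [
    {"delta_rot":[0,0,0],"linear":[0.0019,0,-0.0008],"grip":0.085},
    {"delta_rot":[0,0,0],"linear":[0.0047,0,-0.0018],"grip":0.085},
    {"delta_rot":[0,0,0],"linear":[0.0094,0,-0.0036],"grip":0.085},
    {"delta_rot":[0,0,0],"linear":[0.0188,0,-0.0068],"grip":0.085},
    {"delta_rot":[0,0,0],"linear":[0.0188,0,-0.0068],"grip":0.085},
    {"delta_rot":[0,0,0],"linear":[0,0,-0.03],"grip":0.085},
    {"delta_rot":[0,0,0],"linear":[0,0,-0.03],"grip":0.085},
    {"delta_rot":[0,0,0],"linear":[0,0,-0.03],"grip":0.085},
    {"delta_rot":[0,0,0],"linear":[0,0,0],"grip":0.085},
    {"delta_rot":[0,0,0],"linear":[0,0,0],"grip":0.085}
  ]
}}

```text
t: 14.7
tool_pos: [0.465, -0.0032, 0.0982]
tool_rot: [0.051, 2.789, -0.009]
contact_force: [0.1, -0.4, -0.6]
opening: 0.0848
grip_force: 0.0
```

```bash
python3 look2.py 15
python3 - <<'E'
from h import *
b=cv2.imread('pics/top15.png');cv2.imwrite('pics/t15b.png',cv2.resize(b[140:300,110:410],(800,427),interpolation=cv2.INTER_CUBIC))
E
```

```text
14.7 [ 0.46504533 -0.00319439  0.09817236] [ 0.08038315 -0.35102551 -0.56694783] yaw -2.0843204205895076
scene ((609.1348876953125, -13.024040222167969), (240.537841796875, 111.92784118652344), 88.0042495727539) far [[660.9000244140625, -135.1999969482422], [669.2999877929688, 105.19999694824219]] gap [8.1, 8.6]
top ((614.6846313476562, -9.293289184570312), (239.68533325195312, 122.431640625), 87.857421875) far [[671.4000244140625, -131.3000030517578], [680.2999877929688, 108.19999694824219]] gap [-2.2, -2.3]
```

View pics/t15b.png

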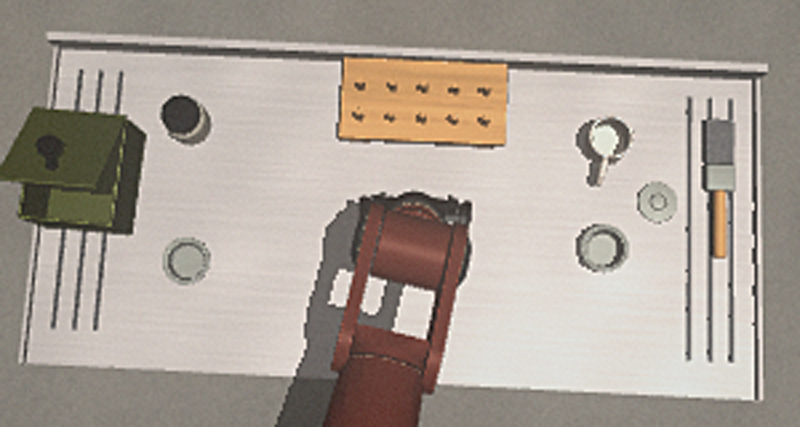

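The final view shows the rack with its far edge, (345,58) to (507,66), flush along the upstand. The arm is clear, and everything else stands where it was.

```bash
python3 -c "
from station import ctrl
print(ctrl.finish_job())"
```

```text
the job is handed in; nothing more can be done
None
```

The rack was tipped onto its runners with the dowels up and pushed flush against the upstand with a contact force of about 14 N. The arm was backed clear, nothing else was moved, and the job was handed in at about 15 s.

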